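# Load the specimen dryer, prove its catch, set its dial

## Task

First turn the dial on the roof of the drying unit back anticlockwise to zero (its long tick, at the stop). Then stand every knobbed specimen tin on the table upright in the pulled-out tray and push the tray fully home until it catches; prove that the catch holds by pulling the handle back about 10 mm against its springs (about 10 N, never more than 15 N) for a second and letting it go back; and last turn the dial clockwise, counting clicks, to setting 7 (the seventh tick after the long zero tick) without overrunning it, leaving the other things on the bench where they are.

Things in the scene. Friction and masses are not known exactly. Their poses are not given: they have to be found in the camera images.
- tin1_knob (a point): specimen tin 1 (may be absent): squat round steel tin, 56 mm across and 42 mm high, with a round black knob 26 mm across and 36 mm tall on its lid (78 mm high in all). The point lies on its axis inside the knob, 66 mm above the tin's underside, a good height to pinch it; z is the tin's own upward axis. About 0.16 kg.
- tin2_knob (a point): specimen tin 2 (may be absent): squat round steel tin, 56 mm across and 42 mm high, with a round black knob 26 mm across and 36 mm tall on its lid (78 mm high in all). The point lies on its axis inside the knob, 66 mm above the tin's underside, a good height to pinch it; z is the tin's own upward axis. About 0.16 kg.
- tin3_knob (a point): specimen tin 3 (may be absent): squat round steel tin, 56 mm across and 42 mm high, with a round black knob 26 mm across and 36 mm tall on its lid (78 mm high in all). The point lies on its axis inside the knob, 66 mm above the tin's underside, a good height to pinch it; z is the tin's own upward axis. About 0.16 kg.
- tin4_knob (a point): specimen tin 4 (may be absent): squat round steel tin, 56 mm across and 42 mm high, with a round black knob 26 mm across and 36 mm tall on its lid (78 mm high in all). The point lies on its axis inside the knob, 66 mm above the tin's underside, a good height to pinch it; z is the tin's own upward axis. About 0.16 kg.
- tray_mid (a point): middle of the floor of the aluminium tray of the drying unit, on the floor's upper face. The inner floor is 154 mm square, with rims 16 mm above it; room for four tins two by two, 74 mm apart (tins must stand flat on the floor, not on a rim). Axes: +y is the direction in which the tray slides in (shuts), z up. The white unit (200 mm square, roof 132 mm above the table, clear wall on one side) has its open mouth facing -y; when shut, this point is 82 mm inside the mouth.
- tray (a joint): tray slide in m: 0 fully home, about 0.15 to 0.17 pulled right out at the start. It slides with 1.5 N; the last 20 mm meet a snap catch that takes about 11 N to push past, then holds against about 18 N of pull. Home and caught: below 0.005.
- handle_grip (a point): centre of the tray's pull handle: an upright black plate 76 mm wide (x), 14 mm thick (y), standing from 20 to 78 mm above the table, to be pinched across its thickness from above; this point is 55 mm above the table and moves with the handle. Axes as tray_mid. It is about 148 mm from tray_mid along -y, and stands 65 mm outside the unit when the tray is home. Two low bars (top 16 mm above the table) join it to the tray.
- handle (a joint): draw-out of the pull handle against its springs in m: 0 at rest against its stop, growing as it is pulled away from the unit (-y), end stop at 0.022. 2 N start it, then 0.8 N for each mm: 10 mm is 10 N. It draws out only while the catch holds the tray.
- dial_grip (a point): centre of the bar grip of the black dial on the unit's roof, on the dial's vertical axis, about 164 mm above the table. The bar is 56 mm long, 16 mm thick and 36 mm tall (to 180 mm), on a disc 64 mm across whose top is 144 mm above the table. The frame turns with the dial: x runs along the bar towards its white-lined pointer end, y across the bar, z up.
- dial (a joint): turn of the dial in rad, growing clockwise seen from above; clicks lie every 30 degrees (0.5236), setting 0 at 0 up to setting 10 at 5.236. At 0 the pointer is at the long thick tick, towards the tray mouth; one tick for each setting. Starts at or near one of settings 3 to 5; a hard stop lies just below 0. Turning past a click takes about 0.07 N m; let go, the dial settles in the nearest click.
- dish: clear low dish, 90 mm across, 14 mm high, among the tins; not part of the job. Origin at the centre of its underside.
- dish2: clear low dish, 72 mm across, 14 mm high, beyond the tray; not part of the job. Origin at the centre of its underside.
- reagent: amber bottle 60 mm across, 130 mm high, on the far right; not part of the job. Origin at the centre of its underside.
- alcohol: white bottle 66 mm across, 150 mm high, near right; not part of the job. Origin at the centre of its underside.
- beaker: glass beaker 70 mm across, 80 mm high, at the back; not part of the job. Origin at the centre of its underside.
- pinbox: wooden box 100 x 70 x 30 mm, left; not part of the job. Origin at the centre of its underside.
- brush: brush 160 mm long, lying to the left of the unit; not part of the job. Origin at the centre of its underside (brush: within its length).
Not all that is in view belongs to the job. Leave any orange or yellow look-alike of the part that bears tin4_knob alone. What is shaped like the part that bears tin2_knob but red is not meant.

How it is judged:
On the way, in this order (a step that is already met when the one before it is completed fails the run):
1. the dial is back at zero (value of joint dial below 0.15 rad), for 0.3 s.
2. every tin stands upright on the floor of the pulled-out tray (x of tin1_knob in the frame of tray_mid between -0.056 and 0.056 m and y of tin1_knob in the frame of tray_mid between -0.056 and 0.056 m and z of each of tin1_knob, tin2_knob, tin3_knob, tin4_knob in the frame of tray_mid below 0.072 m and angle between each of tin1_knob, tin2_knob, tin3_knob, tin4_knob's own z axis and vertical below 0.15 rad and x of tin2_knob in the frame of tray_mid between -0.056 and 0.056 m and y of tin2_knob in the frame of tray_mid between -0.056 and 0.056 m and x of tin3_knob in the frame of tray_mid between -0.056 and 0.056 m and y of tin3_knob in the frame of tray_mid between -0.056 and 0.056 m and x of tin4_knob in the frame of tray_mid between -0.056 and 0.056 m and y of tin4_knob in the frame of tray_mid between -0.056 and 0.056 m and value of joint tray above 0.1 m), for 0.2 s.
3. the tray is home and caught, with the handle at rest (value of joint tray below 0.005 m and value of joint handle below 0.004 m), for 0.3 s.
4. the handle is held drawn out 7 to 16 mm while the catch holds the tray (value of joint tray below 0.005 m and value of joint handle between 0.007 and 0.016 m), for 0.5 s.
5. the handle is back at rest and the tray still home (value of joint tray below 0.005 m and value of joint handle below 0.003 m), for 0.2 s.
6. the dial rests at setting 7 (value of joint dial between 3.5152 and 3.8152 rad and value of joint tray below 0.005 m), for 0.3 s.
At the end, for the whole second after the job is handed in: every tin stands upright (within 0.15 rad) on the floor of the tray, its axis within 56 mm of the tray's middle along each side; the tray is home (below 5 mm), the handle at rest (below 3 mm) and the dial within 0.15 rad of setting 7 (3.665 rad) (all of step 6 and x of tin1_knob in the frame of tray_mid between -0.056 and 0.056 m and y of tin1_knob in the frame of tray_mid between -0.056 and 0.056 m and z of each of tin1_knob, tin2_knob, tin3_knob, tin4_knob in the frame of tray_mid below 0.072 m and angle between each of tin1_knob, tin2_knob, tin3_knob, tin4_knob's own z axis and vertical below 0.15 rad and x of tin2_knob in the frame of tray_mid between -0.056 and 0.056 m and y of tin2_knob in the frame of tray_mid between -0.056 and 0.056 m and x of tin3_knob in the frame of tray_mid between -0.056 and 0.056 m and y of tin3_knob in the frame of tray_mid between -0.056 and 0.056 m and x of tin4_knob in the frame of tray_mid between -0.056 and 0.056 m and y of tin4_knob in the frame of tray_mid between -0.056 and 0.056 m and value of joint handle below 0.003 m); the robot touches nothing.
It fails at once if another thing on the bench (dish, bottle, beaker, pin box or brush) is pushed aside more than 50 mm (distance of any of dish, dish2, reagent, alcohol, beaker, pinbox, brush from where it was at the start of the episode above 0.05 m).
It fails at once if the handle is pulled too hard (drawn out more than 16 mm, 15 N) (value of joint handle above 0.016 m).
It fails at once if the dial overruns setting 7 by more than two thirds of a click (value of joint dial above 4.0152 rad).
Of tin1, tin2, tin3, tin4 only 2 to 4 are there at a start; the rules pass over those that are not, and their reading is None.
At some moment in a run one of tin1, tin2, tin3, tin4 may be knocked a few centimetres aside while the robot is not near it.
It also fails if it takes over 210 s, if anything falls off the work surface, if the arm or the gripper's body presses on something with over 40 N, if the wrist force passes 120 N, or if a joint passes its speed limit or range.

## Robot

A 6-joint arm with a two-finger parallel gripper is mounted at the origin on the work surface. World frame = base frame: x ahead of the robot, y to its left, z up, the work surface at z = 0. Lengths are in m, angles in rad, forces in N, time in s.
With the tool pointing down it reaches from about 0.325 to 0.775 m from the base axis. Payload 5.5 kg.
Tool frame: the origin (TCP) lies between the finger pads; the fingertips stand 8 mm ahead of it and the grasp point (between the pads) lies 11 mm behind it (tcp_to_tips is the distance from the TCP to the fingertips, in m); z points along the fingers, y is the direction in which the jaws open and shut (so a half turn about z gives the same grasp; the last joint's range is limited). The gripper opens to 88 mm and grips with 3 to 60 N. Pads are 20 mm wide; open, the fingers measure 115 mm over their backs; the gripper's body (75 mm by 178 mm) begins 61 mm behind the grasp point.
Start: joints at [-1.383, 0.091, 1.231, -0, 1.82, -0.057], TCP at [0.145, -0.582, 0.231] pointing down, gripper open.
Joint ranges: [-2.87, 2.87], [-0.86, 2.18], [0.17, 2.46], [-1.51, 4.65], [0.06, 2.69], [-2.65, 2.65]. Speed limits (rad/s): [2.57, 2.57, 3.01, 3.14, 3.14, 3.14].

## Interface

Orientations are given as a unit quaternion [w, x, y, z].
In Python, from bench import * gives the robot as it stands. Calls block until the motion is done:
- move_to(position, orientation): joint-space move of the TCP to a pose.
- move_l(position, speed=0.15, orientation=None): straight line of the TCP; orientation=None keeps the orientation; speed is the mean speed in m/s.
- movej(angles): joint-space move.
- gripper_open() and close(): open the fingers fully, or close them until they stop; the grip force is fixed at half the most.
- hold(seconds).
- inverse_kinematics(position, orientation): joint angles nearest the present ones, or None.
- state(): the state.
- get_image(name): name is "side" or "top"; returns a dict with "frame" (384x512x3 uint8, blue, green, red), "depth" (384x512 float32, m along the optical axis (not along the pixel's ray), 0 where there is no reading), "camera_matrix" (3x3 intrinsics, pixels), "view" (4x4, takes a point from world to camera coordinates). Camera axes: x right, y up, looking along -z (the intrinsics and any distortion apply to the point x, -y, -z); pixel columns grow to the right and rows downward; lengths in m; the calibration is good to about 2 mm. A picture is of the moment at which its call begins.
A pose or a line that the arm cannot do raises IKError and nothing moves.
- job_done(): hands the job in, once; it reports no verdict.
The state is a dict: "time": time; "joint_pos": joint angles; "dq": joint speeds; "joint_torque": joint torques, N m; "ee_pos": TCP position; "ee_rot": TCP orientation; "ft_force": force on the tool from outside, world axes, zero at the start; "moment": the same for the moment, N m; "finger_gap": finger opening in m.
Only numpy, scipy, OpenCV 4.12 (cv2) and the standard library are available. Lean on these libraries where they do the work, as an engineer would, in place of code of your own. Each camera call takes 0.05 s, during which the arm holds its last target. There are 200 camera calls.

## Working session

There is one attempt and no reset: what is moved stays moved. The work goes in short steps, each a Python script; the robot and the scene stay as the last script left them, time stands still between calls to the robot, and variables do not carry over. Pictures are saved under pics/ and viewed, about 12 in all and at most 16, crops included, and the job is handed in when it is done.

```bash
ls; mkdir -p pics
python3 - <<'E'
from bench import *
import cv2,numpy as np
for n in("side","top"):
    d=get_image(n); cv2.imwrite(f"pics/{n}0.png",cv2.resize(d["frame"],(800,600),interpolation=cv2.INTER_CUBIC)); np.savez(f"{n}0.npz",**d)
    print(n,d["camera_matrix"],d["view"],(d["depth"]>0).mean(), d.keys())
print(state())
E
```

```text
pics
side [[387.52844405   0.         254.62786664]
 [  0.         387.52844405 192.69931259]
 [  0.           0.           1.        ]] [[-0.86071114 -0.50852431  0.02406992  0.46476629]
 [ 0.33124537 -0.52349844  0.78500057 -0.28114157]
 [-0.38659131  0.68363178  0.61902726 -1.02560513]
 [ 0.          0.          0.          1.        ]] 0.9961140950520834 dict_keys(['frame', 'depth', 'camera_matrix', 'view'])
top [[428.96770213   0.         253.79774244]
 [  0.         428.96770213 198.47309471]
 [  0.           0.           1.        ]] [[ 0.00471147 -0.99992738  0.01109219 -0.00861655]
 [ 0.98774708  0.00638383  0.15593251 -0.56054644]
 [-0.155992    0.01022161  0.98770543 -1.2786681 ]
 [ 0.          0.          0.          1.        ]] 0.9959869384765625 dict_keys(['frame', 'depth', 'camera_matrix', 'view'])
{'time': 0.1, 'joint_pos': array([-1.38267798e+00,  9.17821276e-02,  1.23177454e+00, -2.62971305e-06,
        1.81980221e+00, -5.66888314e-02]), 'dq': array([-5.03489107e-05, -1.76298721e-03, -3.08499701e-03, -5.39383948e-04,
       -4.48732271e-04,  1.19930820e-03]), 'joint_torque': array([ 3.13058976e-03, -4.47860599e+01, -4.07568061e+01,  7.01267878e-02,
        2.84617319e-02, -1.10939625e-04]), 'ee_pos': array([ 0.1453773 , -0.58185633,  0.22961568]), 'ee_rot': array([-8.81120558e-04,  9.92517682e-01,  1.22097795e-01, -5.92634641e-05]), 'ft_force': array([-0.02796487,  0.8769548 ,  0.130318  ]), 'moment': array([-8.74409275e-05,  4.60476162e-02,  2.28438121e-02]), 'finger_gap': 0.08798539206087433}
```

View pics/top0.png

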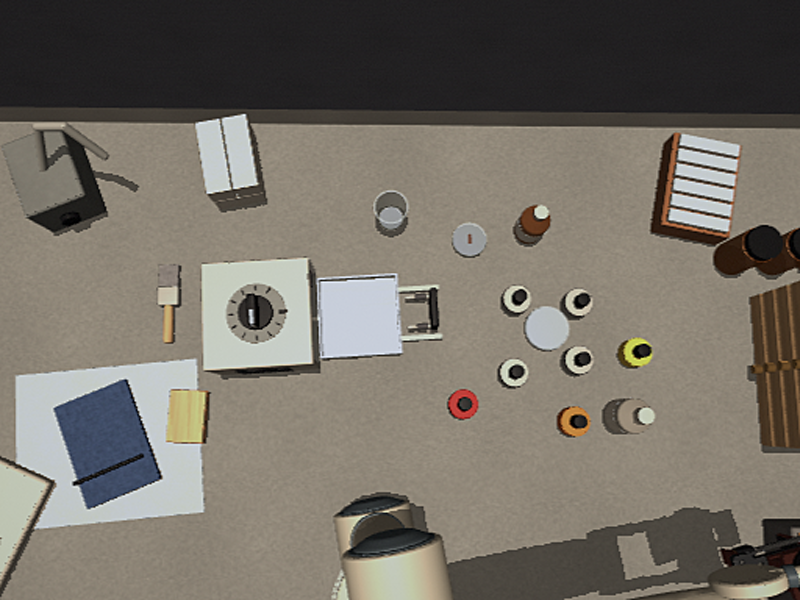

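View pics/side0.png

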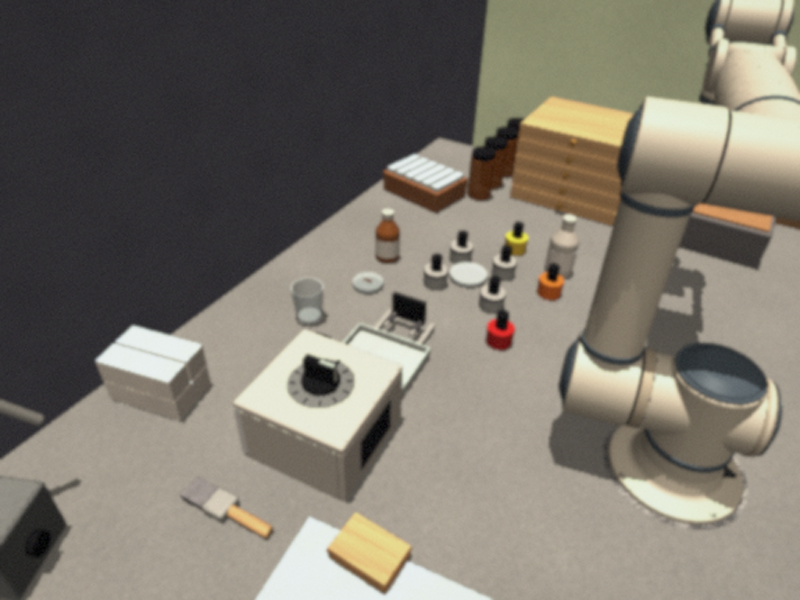

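Top view: four white tins with black knobs at about (517,298), (579,302), (578,360) and (514,372). The tray is at (358,317), the handle at (433,311) and the dial at (256,312). The red, orange and yellow tins are decoys.

```bash
cat > h.py <<'E'
import numpy as np,cv2
def world(d):
    K,V,z=d["camera_matrix"],d["view"],d["depth"]; v,u=np.mgrid[:z.shape[0],:z.shape[1]]
    p=np.stack([(u-K[0,2])/K[0,0]*z,-(v-K[1,2])/K[1,1]*z,-z],-1)
    return (p-V[:3,3])@V[:3,:3]
def project(d,p):
    c=d["view"][:3,:3]@np.asarray(p,float)+d["view"][:3,3]; K=d["camera_matrix"]
    return np.array([K[0,2]-K[0,0]*c[0]/c[2],K[1,2]+K[1,1]*c[1]/c[2]])
def blobs(d,m,amin=15):
    W=world(d); n,l,s,c=cv2.connectedComponentsWithStats(m.astype(np.uint8),connectivity=4)
    return [(c[i].round(1),s[i,4],np.median(W[l==i],0).round(4),W[l==i].min(0).round(3),W[l==i].max(0).round(3)) for i in range(1,n) if s[i,4]>=amin]
E
python3 - <<'E'
from h import *
for n in("side","top"):
    d=dict(np.load(f"{n}0.npz")); W=world(d); f=d["frame"].astype(int); Z=W[...,2]
    roi=(W[...,0]>.25)&(W[...,0]<.75)&(W[...,1]>-.5)&(W[...,1]<.4)
    dark=f.max(-1)<75
    print(n,"dark>60mm");
    for b in blobs(d,roi&dark&(Z>.062)&(Z<.095),8): print(*b)
    print("dial");
    for b in blobs(d,roi&dark&(Z>.160)&(Z<.2),8): print(*b)
    print("roof")
    for b in blobs(d,roi&(abs(Z-.132)<.008)&(f.min(-1)>120),300): print(*b)
    print("tins body")
    for b in blobs(d,roi&(abs(Z-.042)<.008)&(f.min(-1)>110),15): print(*b)
    print("trayfloor")
    for b in blobs(d,roi&(Z<.022)&(Z>-.003)&(f.min(-1)>170),100): print(*b)
    c=(256*.64,312*.64) if n=="top" else (320*.64,378*.64)
    u,v=map(int,c); cv2.imwrite(f"pics/dial_{n}.png",cv2.resize(d["frame"][v-32:v+32,u-36:u+36],None,fx=6,fy=6,interpolation=cv2.INTER_CUBIC))
a,b=[cv2.imread(f"pics/dial_{n}.png") for n in("top","side")]
cv2.imwrite("pics/dial.png",cv2.resize(np.hstack([a,b]),None,fx=.92,fy=.92))
E
```

```text
side dark>60mm
[331.3 145.5] 28 [ 0.4781 -0.4709  0.0735] [ 0.471 -0.485  0.063] [ 0.488 -0.466  0.081]
[295.6 151. ] 30 [ 0.577  -0.3579  0.0745] [ 0.568 -0.373  0.062] [ 0.588 -0.348  0.081]
[323.8 160.4] 39 [ 0.4619 -0.3565  0.0758] [ 0.453 -0.369  0.063] [ 0.471 -0.349  0.083]
[279. 166.] 31 [ 0.5827 -0.2382  0.0749] [ 0.575 -0.248  0.062] [ 0.592 -0.233  0.082]
[353.8 172. ] 46 [ 0.3448 -0.343   0.0756] [ 0.334 -0.363  0.062] [ 0.358 -0.337  0.082]
[316.2 180. ] 46 [ 0.4372 -0.229   0.0761] [ 0.429 -0.25   0.062] [ 0.447 -0.222  0.081]
[261.5 192.9] 110 [ 0.5578 -0.0721  0.0735] [ 0.525 -0.081  0.062] [ 0.594 -0.066  0.083]
[320.9 202.2] 55 [ 0.3779 -0.1277  0.0767] [ 0.367 -0.144  0.062] [ 0.39  -0.121  0.083]
[239.7 273.3] 196 [0.4388 0.25   0.0809] [0.434 0.187 0.062] [0.446 0.297 0.095]
dial
[203.8 235.1] 141 [0.5379 0.2597 0.1723] [0.511 0.247 0.16 ] [0.562 0.264 0.183]
roof
[204.4 249.5] 4052 [0.5238 0.278  0.1328] [0.434 0.147 0.125] [0.646 0.361 0.138]
tins body
[294.9 157.9] 75 [ 0.5726 -0.3587  0.0427] [ 0.552 -0.391  0.037] [ 0.609 -0.339  0.048]
[322.4 167.4] 84 [ 0.
[... 2095 characters left out ...]
0.5369 0.254  0.1325] [0.437 0.15  0.125] [0.645 0.361 0.14 ]
tins body
[330.5 191.1] 163 [ 0.5831 -0.2411  0.042 ] [ 0.56  -0.271  0.036] [ 0.615 -0.216  0.049]
[369.  193.5] 147 [ 0.5768 -0.3594  0.0422] [ 0.555 -0.392  0.035] [ 0.606 -0.34   0.049]
[369.7 229.9] 167 [ 0.4651 -0.3581  0.0422] [ 0.441 -0.391  0.036] [ 0.494 -0.336  0.05 ]
[328.2 237.9] 175 [ 0.4402 -0.23    0.0423] [ 0.416 -0.261  0.036] [ 0.468 -0.207  0.049]
trayfloor
[229.4 202.4] 2288 [0.553  0.0715 0.0124] [ 0.474 -0.01   0.004] [0.633 0.149 0.022]
[349.9 209.4] 575 [ 0.5329 -0.3085  0.0144] [ 0.489 -0.35   0.006] [ 0.576 -0.267  0.021]
[124.7 292.1] 118 [0.2741 0.3887 0.001 ] [ 0.25   0.377 -0.003] [0.298 0.4   0.009]
```

View pics/dial.png

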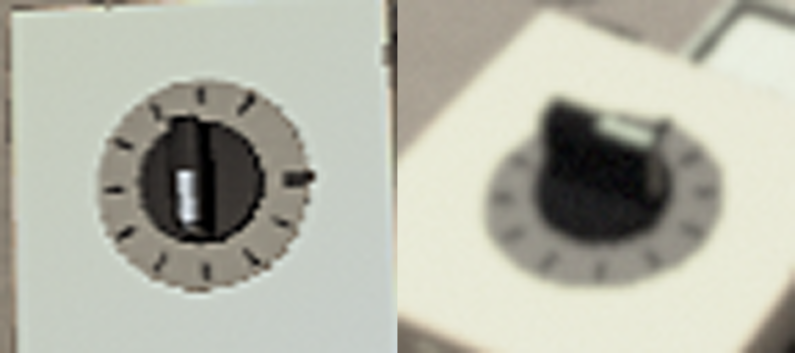

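The dial pointer aims at the third tick, about 90° clockwise of the long one, so it is at setting 3. Next I fit the yaw of the unit and tray, and the dial centre.

Run:
```python
from h import *
from scipy.spatial import cKDTree
P={}
for n in("top","side"):
    d=dict(np.load(f"{n}0.npz")); W=world(d); f=d["frame"].astype(int); Z=W[...,2]
    roi=(W[...,0]>.4)&(W[...,0]<.68)&(W[...,1]>-.12)&(W[...,1]<.4)
    def rect(m,name):
        k,l,s,c=cv2.connectedComponentsWithStats(m.astype(np.uint8),connectivity=4); i=1+np.argmax(s[1:,4]); p=W[l==i]
        r=cv2.minAreaRect((p[:,:2]*1000).astype(np.float32)); print(n,name,np.round(r[0],1),np.round(r[1],1),round(r[2],1),"z",np.median(p[:,2]).round(4),"mean",p.mean(0).round(4))
        return p
    rect(roi&(abs(Z-.132)<.006),"roof")
    rect(roi&(Z<.035)&(Z>.004)&(f.min(-1)>150)&(W[...,1]<.15),"tray")
    rect(roi&(Z>.166)&(Z<.2),"bar"); rect(roi&(Z>.174)&(Z<.2),"bartop")
    rect(roi&(Z>.05)&(Z<.1)&(W[...,1]<0),"handle"); rect(roi&(Z>.07)&(Z<.1)&(W[...,1]<0),"handletop")
    # white line on bar
    rect(roi&(Z>.17)&(f.min(-1)>130),"line"); rect(roi&(Z>.138)&(Z<.15)&(f.max(-1)<90),"disc")
    # roof edges: slope of long edges by columns
    g=roi&(abs(Z-.132)<.006); ys=np.linspace(.17,.34,18)
    e=[[W[...,0][g&(abs(W[...,1]-y)<.004)].min() for y in ys],[W[...,0][g&(abs(W[...,1]-y)<.004)].max() for y in ys]]
    print("edge slopes dx/dy",[np.polyfit(ys,q,1).round(4) for q in e])
```

```text
top roof [540.8 253.9] [200.6 202.8] 3.9 z 0.1325 mean [0.539  0.2538 0.1325]
top tray [559.  30.] [166.5 243.8] 3.7 z 0.0129 mean [0.5519 0.0627 0.0137]
top bar [540.2 255.2] [57.5 17.8] 6.3 z 0.1794 mean [0.5399 0.2537 0.1788]
top bartop [539.9 254.6] [56. 16.] 6.2 z 0.1799 mean [0.5397 0.2542 0.1799]
top handle [562.8 -75.7] [75.7 14.3] 4.0 z 0.0774 mean [ 0.5617 -0.0752  0.0757]
top handletop [563.3 -75.8] [74.7 14. ] 3.9 z 0.0778 mean [ 0.5625 -0.0757  0.0778]
top line [527.5 253.2] [22.9  6.4] 4.8 z 0.1811 mean [0.5287 0.2532 0.1812]
top disc [538.8 253.8] [60.1 61.3] 13.5 z 0.1442 mean [0.5388 0.2508 0.1442]
edge slopes dx/dy [array([-0.0697,  0.4591]), array([-0.0695,  0.6572])]
side roof [539.7 251.2] [200.6 206.7] 4.2 z 0.1328 mean [0.5317 0.2654 0.1327]
side tray [551.9  46.5] [158.3 115.3] 3.9 z 0.0132 mean [0.546  0.0216 0.0144]
side bar [539.5 254. ] [57.1 17.1] 6.0 z 0.1791 mean [0.5369 0.2564 0.177 ]
side bartop [539.6 254. ] [56.8 17.1] 6.0 z 0.1804 mean [0.5382 0.2553 0.1797]
side handle [561.2 -74.9] [72.4 16.7] 3.9 z 0.0699 mean [ 0.56   -0.0735  0.0687]
side handletop [561.5 -75.7] [72.  14.8] 4.2 z 0.0776 mean [ 0.5609 -0.0747  0.077 ]
side line [526.9 249.8] [11.2 26.9] 89.2 z 0.1813 mean [0.5261 0.2505 0.1813]
side disc [532.7 263.6] [60.6 38.7] 31.1 z 0.1443 mean [0.5334 0.2676 0.1443]
edge slopes dx/dy [array([-0.0726,  0.4583]), array([-0.07  ,  0.6561])]
```

The unit is yawed 4.0°. The dial axis is at (0.540, 0.2545) with the bar at about 88° (setting 3), and tray_mid is at (0.553, 0.072). Next I turn the dial back to zero.

```bash
cat >> h.py <<'E'
from bench import *
from scipy.spatial.transform import Rotation as R
YAW=np.radians(4.0); S=np.array([-np.sin(YAW),np.cos(YAW),0]); X=np.array([np.cos(YAW),np.sin(YAW),0])
TRAY=np.array([.5527,.0720,.0129]); DIAL=np.array([.5399,.2545,0]); HANDLE=np.array([.5630,-.0757,0])
def q(deg):  # tool down, jaw axis at world angle deg
    c,s=np.cos(np.radians(deg)),np.sin(np.radians(deg))
    x=R.from_matrix(np.array([[-s,c,0],[c,s,0],[0,0,-1]])).as_quat(); return np.r_[x[3],x[:3]]
def turn(deg,steps=6):  # world yaw of the tool about its own axis, + = anticlockwise from above
    j=np.array(state()["joint_pos"]); p=[]
    for k in range(1,steps+1):
        g=j.copy(); g[5]-=np.radians(deg)*k/steps; movej(g); p.append(round(float(state()["moment"][2]),2))
    print("turned",deg,"Mz",p,"gap",round(state()["finger_gap"],4))
def rep(): s=state(); print("t",round(s["time"],2),"tcp",np.round(s["ee_pos"],4),"F",np.round(s["ft_force"],1),"q6",round(s["joint_pos"][5],2),"gap",round(s["finger_gap"],4))
def barangle():  # bar centre and direction (deg) from the top camera, pointer by white line
    d=get_image("top"); W=world(d); f=d["frame"].astype(int); m=(np.hypot(*(W[...,:2]-DIAL[:2]).transpose(2,0,1))<.045)&(W[...,2]>.174)&(W[...,2]<.2)
    P=W[m]; c=cv2.minAreaRect((P[:,:2]*1000).astype(np.float32)); l=W[m&(f.min(-1)>130)].mean(0)[:2]-np.array(c[0])/1000
    b=cv2.boxPoints(c); e=[b[1]-b[0],b[2]-b[1]]; e=max(e,key=np.linalg.norm); e=e*np.sign(e@l); a=np.degrees(np.arctan2(e[1],e[0]))
    print("bar",np.round(c[0],1),np.round(c[1],1),"dial deg",round(float((-86-a)%360),1)); return d
E
python3 - <<'E'
from h import *
th=-83.8
move_to(DIAL+[0,0,.26],q(th)); rep()
move_l(DIAL+[0,0,.158],.12); close(); rep()
turn(88); hold(.2); gripper_open(); hold(.3); rep()
move_l(DIAL+[0,0,.26],.2)
move_to(TRAY+[-.05,-.05,.35],q(-41)); rep()
d=barangle(); cv2.imwrite("pics/a1.png",cv2.resize(d["frame"],(800,600),interpolation=cv2.INTER_CUBIC))
E
```

```text
t 3.33 tcp [0.5402 0.2538 0.2599] F [ 0.2 -0.1 -0.3] q6 1.85 gap 0.0881
t 5.43 tcp [0.54   0.2538 0.158 ] F [ 0.2 -4.2  1. ] q6 1.85 gap 0.0157
turned 88 Mz [-0.0, -0.02, -0.04, 0.01, -0.02, 0.05] gap 0.0158
t 9.22 tcp [0.54   0.2538 0.158 ] F [ 0.4  0.  -0.5] q6 0.31 gap 0.0879
t 10.88 tcp [0.5028 0.0227 0.3615] F [-0.5  0.3 -0.7] q6 0.69 gap 0.0878
bar [540.7 255. ] [16.6 56.1] dial deg 359.8
```

Dial at zero. Now the tins, re-located from a picture before each pick.

```bash
cat >> h.py <<'E'
def tins(d):
    W=world(d); f=d["frame"]; Z=W[...,2]; hsv=cv2.cvtColor(f,cv2.COLOR_BGR2HSV); out=[]
    roi=(W[...,0]>.28)&(W[...,0]<.76)&(W[...,1]>-.6)&(W[...,1]<.2)
    n,l,s,c=cv2.connectedComponentsWithStats((roi&(f.max(-1)<85)&(Z>.06)&(Z<.105)).astype(np.uint8),connectivity=4)
    for i in range(1,n):
        p=W[l==i]; top=p[p[:,2]>p[:,2].max()-.012]
        if s[i,4]<25 or np.ptp(p[:,0])>.05 or np.ptp(p[:,1])>.05: continue
        k=np.array(cv2.minAreaRect((top[:,:2]*1000).astype(np.float32))[0])/1000
        b=roi&(Z>.034)&(Z<.066)&(np.hypot(W[...,0]-k[0],W[...,1]-k[1])<.034)&(f.max(-1)>100)
        if b.sum()<30: continue
        out.append((k.round(4),np.median(top[:,2]).round(4),int(np.median(hsv[b][:,1])),np.median(W[b][:,2]).round(4)))
    return out
E
cat > pick.py <<'E'
from h import *
import sys
def pick_place(slot,sel=None):
    ts=tins(get_image("top"))
    for t in ts: print("  seen",*t)
    c=[t for t in ts if t[2]<60 and t[1]<.088 and np.linalg.norm(t[0]-TRAY[:2])>.15]
    k=min(c,key=lambda t:np.linalg.norm(t[0]-TRAY[:2]))[0]; print("pick",k)
    K=np.r_[k,0]
    move_to(K+[0,0,.16],q(-41)); move_l(K+[0,0,.059],.15); close(); rep()
    if state()["finger_gap"]<.02: raise SystemExit("missed")
    move_l(K+[0,0,.17],.2)
    T=TRAY+slot[0]*X+slot[1]*S
    move_to(T+[0,0,.18],q(-41)); print("held",round(state()["finger_gap"],4))
    move_l(T+[0,0,.075],.15); move_l(T+[0,0,.0605],.05); rep(); gripper_open()
    move_l(T+[0,0,.18],.2)
E
python3 - <<'E'
from pick import *
pick_place((.036,.036))
move_to(TRAY+[-.1,-.03,.35],q(-41))
d=get_image("top"); [print(*t) for t in tins(d)]; rep()
cv2.imwrite("pics/a2.png",cv2.resize(d["frame"],(800,600),interpolation=cv2.INTER_CUBIC))
E
```

```text
seen [ 0.5854 -0.2425] 0.0781 29 0.0422
  seen [ 0.5791 -0.3666] 0.0779 34 0.0426
  seen [ 0.492  -0.2469] 0.078 28 0.0425
  seen [ 0.4825 -0.4784] 0.0777 149 0.042
  seen [ 0.4646 -0.3618] 0.0789 31 0.0422
  seen [ 0.3788 -0.1333] 0.079 180 0.0423
  seen [ 0.3464 -0.3498] 0.0782 172 0.042
pick [ 0.5854 -0.2425]
t 14.08 tcp [ 0.5854 -0.2425  0.0589] F [ 0.6 -0.7 -0.3] q6 0.27 gap 0.0256
held 0.0254
t 17.41 tcp [0.5858 0.1104 0.0729] F [-0.1 -0.3 -1. ] q6 0.84 gap 0.0254
[ 0.581  -0.3649] 0.0771 34 0.0424
[ 0.4925 -0.2472] 0.0775 28 0.0422
[ 0.4823 -0.4782] 0.0773 149 0.0422
[ 0.4652 -0.3617] 0.0782 31 0.0423
[ 0.3787 -0.1333] 0.0775 180 0.0422
[ 0.3464 -0.3498] 0.0787 172 0.0424
t 20.18 tcp [0.4532 0.0422 0.3602] F [-0.  -0.1 -0.5] q6 0.73 gap 0.0877
```

View pics/a2.png

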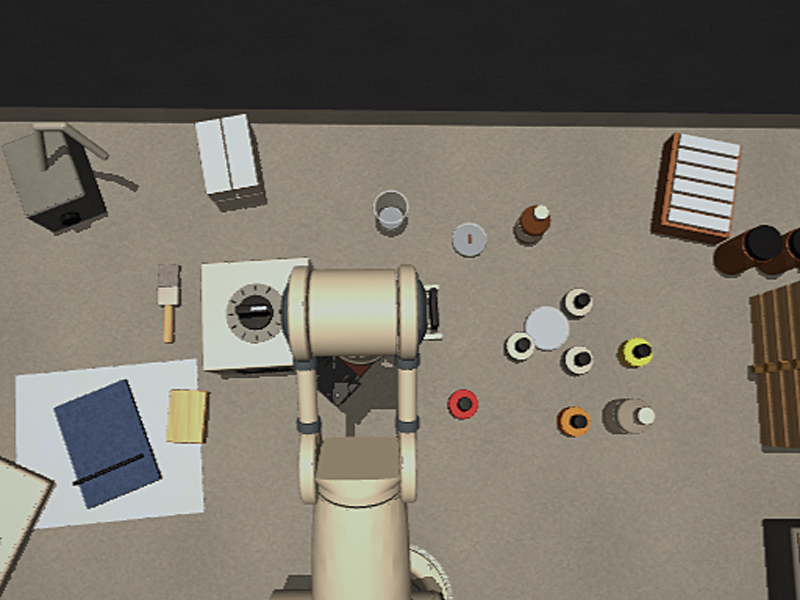

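The arm covers the tray here. One tin has been knocked to px (519,346), which my re-localisation caught; the dial pointer is at the long tick. Continuing with the other three.

Run:
```python
from pick import *
for s in [(-.036,.036),(.036,-.036),(-.036,-.036)]: pick_place(s)
move_to(np.array([.35,-.25,.35]),q(-41)); rep()
for n in("top","side"):
    d=get_image(n); 
    for t in tins(d):
        v=np.r_[t[0],0]-TRAY; print(n,*t,"tray xy",round(v@X,4),round(v@S,4))
    u,v=project(d,TRAY).astype(int); cv2.imwrite(f"pics/b_{n}.png",cv2.resize(d["frame"][v-60:v+60,u-80:u+80],(400,300),interpolation=cv2.INTER_CUBIC))
cv2.imwrite("pics/b.png",np.hstack([cv2.imread(f"pics/b_{n}.png") for n in("top","side")]))
```

```text
seen [ 0.5801 -0.3636] 0.0793 34 0.0422
  seen [ 0.4921 -0.246 ] 0.0784 28 0.0421
  seen [ 0.4817 -0.4773] 0.0779 149 0.0426
  seen [ 0.4652 -0.3614] 0.0779 31 0.0419
  seen [ 0.3788 -0.1331] 0.0784 180 0.0421
  seen [ 0.3464 -0.3503] 0.0785 171 0.0426
pick [ 0.4921 -0.246 ]
t 23.37 tcp [ 0.492  -0.246   0.0589] F [-0.5 -0.4 -1.1] q6 0.19 gap 0.0255
held 0.0256
t 26.69 tcp [0.514  0.1054 0.073 ] F [-0.6 -1.3 -0.9] q6 0.85 gap 0.0251
  seen [ 0.5804 -0.3652] 0.0774 34 0.0428
  seen [0.5094 0.1   ] 0.09 38 0.0544
  seen [ 0.4826 -0.4781] 0.0778 149 0.0421
  seen [ 0.4653 -0.3616] 0.0785 31 0.0419
  seen [ 0.3788 -0.1332] 0.0777 179 0.0425
  seen [ 0.3463 -0.3498] 0.0784 172 0.0418
pick [ 0.5804 -0.3652]
t 32.1 tcp [ 0.5804 -0.3652  0.0589] F [ 0.3 -0.6 -0.7] q6 0.1 gap 0.0253
held 0.0256
t 35.6 tcp [0.5908 0.0386 0.0729] F [-0.1 -0.5 -1.8] q6 0.72 gap 0.0252
  seen [0.5863 0.0332] 0.091 39 0.0545
  seen [0.5136 0.1039] 0.0902 38 0.0547
  seen [ 0.4822 -0.4777] 0.0784 149 0.0422
  seen [ 0.4653 -0.3617] 0.0779 32 0.0423
  seen [ 0.3788 -0.1332] 0.0778 180 0.0418
  seen [ 0.3464 -0.3498]
[... 254 characters left out ...]
0.3] q6 0.02 gap 0.0882
top [0.5894 0.0378] 0.0905 24 0.054 tray xy 0.0342 -0.0367
top [0.5854 0.1093] 0.0909 23 0.054 tray xy 0.0352 0.0349
top [0.5185 0.0312] 0.0902 19 0.0544 tray xy -0.037 -0.0383
top [0.5128 0.1025] 0.0905 19 0.0545 tray xy -0.0377 0.0332
top [ 0.485 -0.48 ] 0.0792 150 0.0425 tray xy -0.106 -0.5459
top [ 0.3788 -0.1331] 0.0782 180 0.0419 tray xy -0.1878 -0.1925
side [ 0.479  -0.4736] 0.077 171 0.0432 tray xy -0.1116 -0.5391
side [ 0.3446 -0.347 ] 0.0781 196 0.043 tray xy -0.2368 -0.4035
side [ 0.3768 -0.1325] 0.0777 203 0.043 tray xy -0.1897 -0.1917
side [0.5877 0.0408] 0.0903 32 0.0543 tray xy 0.0327 -0.0336
side [0.5155 0.033 ] 0.0908 32 0.0544 tray xy -0.0398 -0.0363
```

View pics/b.png

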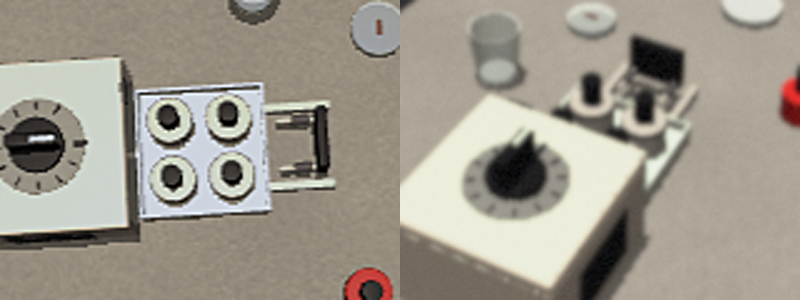

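All four tins stand flat (knob tops about 0.0905, floor 0.0129) near ±36 mm. In the crop the tins sit at px (170,119), (229,116), (173,179) and (231,174). Next I push with closed fingers.

```bash
cat >> h.py <<'E'
def fs(n=3):
    v=[]
    for _ in range(n): hold(.02); v.append(np.dot(state()["ft_force"],S))
    return float(np.mean(v))
def along(): return float(np.dot(np.array(state()["ee_pos"])-HANDLE,S))
def handle():  # handle position along the slide from both cameras: middle of its top face
    for n in("top","side"):
        d=get_image(n); W=world(d); f=d["frame"]; v=W-HANDLE; a=v@S; m=(abs(v@X)<.036)&(a>-.03)&(a<.2)&(W[...,2]>.069)&(W[...,2]<.085)&(f.max(-1)<90)
        n_,l,s,c=cv2.connectedComponentsWithStats(m.astype(np.uint8)); 
        if n_>1: i=1+np.argmax(s[1:,4]); r=cv2.minAreaRect(np.float32(np.c_[v@X,a][l==i]*1000)); print(n,"handle at",np.round(r[0],1),np.round(r[1],1),s[i,4])
E
python3 - <<'E'
from h import *
close()
P=HANDLE+[0,0,.06]
move_to(P-.045*S+[0,0,.15],q(4)); move_l(P-.045*S,.15); f0=fs(); print("f0",f0); rep()
move_l(P+.115*S,.08); print(along(),fs()-f0)
x=.117
while x<.165:
    move_l(P+x*S,.03); f=fs(2)-f0; print(round(x,3),round(along(),4),round(f,1))
    if x>.14 and f<-22: break
    x+=.003 if x<.135 else .002
E
```

```text
f0 -0.07624487629346811
t 51.23 tcp [ 0.5669 -0.1208  0.0616] F [ 0.1 -0.2  0.7] q6 -0.34 gap 0.0004
0.11497945215969137 -0.0910919338336484
0.117 0.117 -0.5
0.12 0.1204 -0.1
0.123 0.1234 -0.7
0.126 0.1263 0.4
0.129 0.1288 -2.5
0.132 0.1297 -9.6
0.135 0.1339 -4.2
0.137 0.1364 -4.5
0.139 0.1395 -1.3
0.141 0.1418 0.0
0.143 0.1433 0.4
0.145 0.1452 -0.6
0.147 0.1469 -1.1
0.149 0.1471 -7.8
0.151 0.1473 -13.2
0.153 0.1475 -19.2
0.155 0.1477 -25.0
```

Run:
```python
from h import *
P=HANDLE+[0,0,.06]
move_l(P+.13*S,.05); print(along(),fs())
move_l(P+.13*S+[0,0,.1],.2); 
move_to(np.array([.35,-.25,.35]),q(4)); handle(); d=get_image("side"); rep()
cv2.imwrite("pics/c_side.png",cv2.resize(d["frame"][120:300,120:360],(800,600),interpolation=cv2.INTER_CUBIC))
```

```text
0.13033326057838063 0.1245304291749028Traceback (most recent call last):
  File "<stdin>", line 5, in <module>
  File "h.py", line 51, in handle
    if n_>1: i=1+np.argmax(s[1:,4]); r=cv2.minAreaRect(np.float32(np.c_[v@X,a][l==i]*1000)); print(n,"handle at",np.round(r[0],1),np.round(r[1],1),s[i,4])
                                                                  ~~~~~~~~~~~~^^^^^^
IndexError: boolean index did not match indexed array along axis 1; size of axis is 1024 but size of corresponding boolean axis is 512
```

```bash
sed -i 's/np.c_\[v@X,a\]\[l==i\]/np.stack([v@X,a],-1)[l==i]/' h.py
python3 - <<'E'
from h import *
handle(); d=get_image("side"); rep()
cv2.imwrite("pics/c_side.png",cv2.resize(d["frame"][120:300,120:360],(800,600),interpolation=cv2.INTER_CUBIC))
E
```

```text
top handle at [  0.  166.3] [13.5 70.4] 101
side handle at [ -1.3 167.5] [11.  69.4] 86
t 61.32 tcp [ 0.3505 -0.2496  0.3493] F [-0.6  0.3  1. ] q6 -0.77 gap 0.0006
```

View pics/c_side.png

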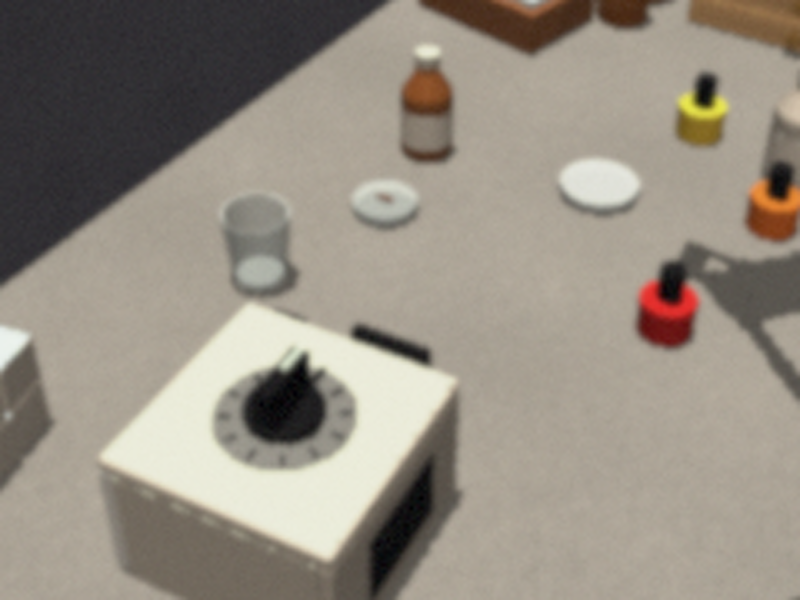

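The tray is home with the handle just showing over the roof edge at px (390,343). Next comes the pull test, hooking closed fingers behind the handle.

Run:
```python
from h import *
P=HANDLE+[0,0,.063]; a=.190
move_to(P+a*S+[0,0,.1],q(4)); move_l(P+a*S,.08); f0=fs(); print("f0",f0); rep()
x=a; x0=None
while x>.160:
    x-=.001; move_l(P+x*S,.02); f=fs(2)-f0; print(round(x,4),round(along(),4),round(f,1))
    if x0 is None and f>1.5: x0=along()
    if f>9.4 or (x0 and x0-along()>.0102): break
print("held"); 
for _ in range(5): hold(.25); print(round(fs(2)-f0,1))
move_l(P+a*S,.03); print("released",fs()-f0)
move_l(P+a*S+[0,0,.1],.15)
move_to(np.array([.35,-.25,.35]),q(4)); handle(); rep(); barangle()
```

```text
f0 0.11496073620632326
t 64.43 tcp [0.5502 0.1139 0.0638] F [0.4 0.4 0.6] q6 0.07 gap 0.0005
0.189 0.189 0.2
0.188 0.1879 0.5
0.187 0.187 -0.4
0.186 0.186 -0.7
0.185 0.185 0.1
0.184 0.1839 0.1
0.183 0.1831 0.4
0.182 0.1821 0.7
0.181 0.1811 1.3
0.18 0.1801 2.3
0.179 0.1792 2.8
0.178 0.1781 3.9
0.177 0.1772 4.7
0.176 0.1763 4.9
0.175 0.1754 5.9
0.174 0.1747 6.7
0.173 0.1738 7.0
0.172 0.173 7.8
0.171 0.1722 8.5
0.17 0.1713 9.1
0.169 0.1706 9.3
0.168 0.1697 10.1
held
9.3
10.2
9.9
10.2
9.3
released 0.10770869022861314
top handle at [  0.2 163.3] [71.2 13.3] 103
side handle at [ -1.4 164.5] [68.  12.5] 99
t 75.6 tcp [ 0.3505 -0.2495  0.3493] F [-0.1 -0.  -0.6] q6 -0.77 gap 0.0003
bar [540.3 255.1] [14.9 55.6] dial deg 2.6
```

The catch held at about 10 N for over 1 s. The camera puts the handle 3 mm further out than before, close to tolerance, so I check with a light push from the front.

Run:
```python
from h import *
P=HANDLE+[0,0,.06]
move_to(P+.125*S+[0,0,.1],q(4)); move_l(P+.125*S,.12); f0=fs()
for x in [.135,.14,.142,.143,.144,.145,.146,.147,.148,.149,.15,.151,.152]:
    move_l(P+x*S,.03); f=fs(2)-f0; print(x,round(along(),4),round(f,1))
    if f<-12: break
move_l(P+.125*S,.08); move_l(P+.125*S+[0,0,.1],.2)
move_to(np.array([.35,-.25,.35]),q(4)); handle(); rep()
for _ in range(3): barangle()
```

```text
0.135 0.1352 -0.1
0.14 0.1401 -0.8
0.142 0.142 -0.5
0.143 0.143 -0.2
0.144 0.144 -0.1
0.145 0.1449 -0.6
0.146 0.146 -1.4
0.147 0.147 -1.8
0.148 0.147 -5.5
0.149 0.1471 -8.3
0.15 0.1472 -10.8
0.151 0.1473 -14.3
top handle at [  0.4 166.2] [70.5 13.1] 99
side handle at [ -1.4 167.2] [67.3 11.7] 85
t 84.64 tcp [ 0.3505 -0.2495  0.349 ] F [ 0.3 -0.1 -1.1] q6 -0.77 gap 0.0005
bar [540.6 254.8] [16.5 55.8] dial deg 0.5
bar [540.4 254.8] [15.  55.2] dial deg 3.6
bar [539.6 255. ] [16.9 55.5] dial deg 3.7
```

Run:
```python
from h import *
gripper_open()
move_to(DIAL+[0,0,.26],q(4)); rep(); move_l(DIAL+[0,0,.158],.12); close(); rep()
turn(-120,8); hold(.2); gripper_open(); hold(.3); move_l(DIAL+[0,0,.26],.2)
move_to(np.array([.40,-.15,.35]),q(4)); rep()
for _ in range(2): barangle()
```

```text
t 88.14 tcp [0.5403 0.2535 0.2605] F [-0.2  0.2  0.2] q6 0.31 gap 0.088
t 90.24 tcp [0.5402 0.2545 0.158 ] F [ 2.   0.2 -1. ] q6 0.31 gap 0.0157
turned -120 Mz [0.06, -0.03, -0.05, -0.04, 0.03, -0.02, -0.1, -0.02] gap 0.0158
t 97.92 tcp [ 0.4001 -0.1498  0.3497] F [-0.8  0.  -0.6] q6 -0.51 gap 0.0881
bar [539.9 254.8] [16.5 55.4] dial deg 120.6
bar [539.9 255. ] [17.  55.4] dial deg 119.0
```

Setting 4 reached. Three more clicks.

Run:
```python
from h import *
move_to(DIAL+[0,0,.26],q(64)); move_l(DIAL+[0,0,.158],.12); close(); rep()
turn(-90,6); hold(.2); gripper_open(); hold(.3); move_l(DIAL+[0,0,.26],.2)
move_to(np.array([.35,-.25,.35]),q(4)); rep()
for _ in range(2): barangle()
handle()
d=get_image("top"); cv2.imwrite("pics/e.png",cv2.resize(d["frame"],(800,600),interpolation=cv2.INTER_CUBIC))
```

```text
t 101.73 tcp [0.5397 0.2541 0.158 ] F [-2.5 -1.9 -0.1] q6 -0.73 gap 0.0159
turned -90 Mz [0.07, -0.07, 0.05, -0.13, 0.02, -0.04] gap 0.0156
t 108.19 tcp [ 0.3503 -0.2497  0.3496] F [-0.  -0.3  0.7] q6 -0.77 gap 0.088
bar [540.2 254.4] [55.3 15.1] dial deg 210.4
bar [540.1 254.3] [56.6 15.1] dial deg 210.1
top handle at [  0.4 166.2] [13.4 70.8] 99
side handle at [ -0.8 167.4] [12.2 69.2] 86
```

View pics/e.png

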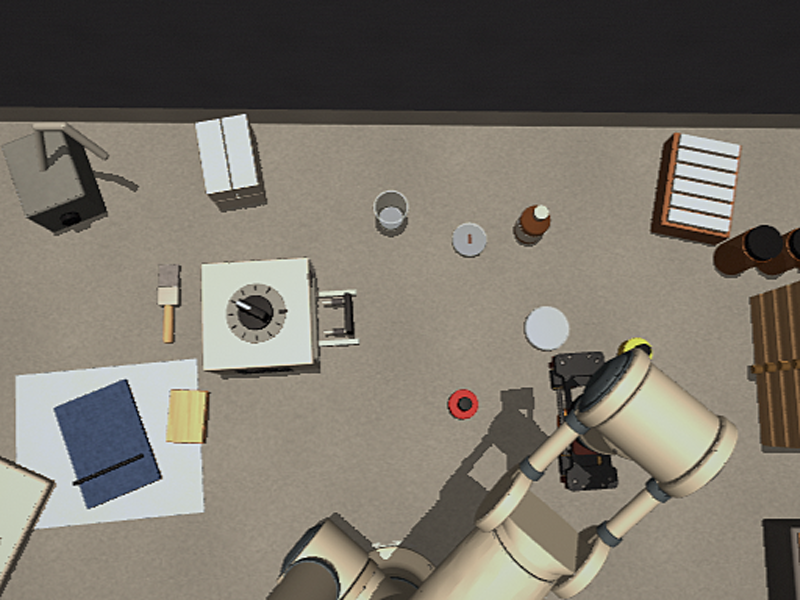

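The pointer is at the seventh tick (px 240,302), the tray is home (handle at px 343,313) and the other items are where they were. Handing in.

```bash
python3 -c "
from h import *
job_done(); rep()"
```

```text
the job is handed in; nothing more can be done
the job is handed in; nothing more can be done
```

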